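Find the heavy side of a sealed module by its crank and hold it down

TASK

The sealed round power module in the turnover holder has its heavy transformer potted against one side, and nothing outside shows which. Take the crank's handle and wind it round, at least over to the opposite side of its circle, feeling from the effort where the heavy side is; then bring the heavy side to the bottom and finish while still gripping the handle, holding it still there. Leave the solder spool, the tip-cleaning tin and the screwdriver where they are.

Things in the scene. Friction and masses are not known exactly. Their poses are not given: they have to be found in the camera images.
- holder: Aluminium turnover holder, fixed to the bench: base plate 150 x 110 x 12 mm, two uprights 30 mm wide and 137 mm tall, between them the grey ribbed module, a closed drum 80 mm across. Origin on the bench surface, straight below the axle line, which is level along the holder's x axis. The crank is at its +x end (away from the robot); drum and uprights all lie at x below 33 mm.
- axle (a point): Point on the axle line, 125 mm above the bench and 95 mm along x from the holder's origin: centre of the circle, 30 mm in radius, on which the handle's middle goes round. It is fixed to the holder (same axes). The crank's arm lies 25 to 33 mm behind it (towards -x); around it there is free space but for the handle.
- handle (a point): Middle of the crank's handle: a black sleeve 14 mm in diameter, 46 mm long, level and parallel to the axle (its x axis), 30 mm from the axle line. The sleeve spins freely on its pin, so it can be carried round the circle by a gripper that keeps pointing down. The point turns with the crank: its z axis points from the axle to the handle.
- crank (a joint): Angle of crank and drum, which turn together, without stops: 0 with the handle straight above the axle; growing, the handle goes from the top towards the holder's -y side. Bearing friction 0.13 N m: it stays where it is left. The heavy side adds at most 0.106 N m either way (3.5 N at the handle, on top of 4.3 N friction that flips with the direction of turning). Its place differs each time.
- core (a joint): Spring sag, in m, of the transformer in its rubber mount inside the drum, along the direction from the axle to the heavy side: 0.00001 with the heavy side straight down, 0 with it level, -0.00001 with it straight up. Some thirty times smaller than the noise of its reading, so of no use for finding the heavy side.
- spool: Bystander: grey metal solder spool, 54 mm across, 40 mm high, upright. Origin at the centre of its underside.
- tin: Bystander: open brass tip-cleaning tin, 60 mm across, 32 mm high. Origin at the centre of its underside.
- driver: Bystander: screwdriver with a green handle lying on the bench, about 0.2 m long. Origin about its middle, x along it.
There are look-alikes about, which are no part of the job. Of the things shaped like the holder, the aluminium one is meant.

How it is judged:
By the outcome, as a careful person would: the job done as asked, in the order asked, and still so for the second after the job is handed in, while the arm keeps its last pose, push and grip.
It also fails if it takes over 64 s, if anything falls off the work surface, if the arm or the gripper's body presses on something with over 40 N, if the wrist force passes 120 N, or if a joint passes its speed limit or range.

ROBOT

A 7-joint arm with a two-finger parallel gripper is mounted at the origin on the work surface. World frame = base frame: x ahead of the robot, y to its left, z up, the work surface at z = 0. Lengths are in m, angles in rad, forces in N, time in s.
With the tool pointing down it reaches from about 0.35 to 0.9 m from the base axis. Payload 8.1 kg.
Tool frame: the origin (TCP) lies between the finger pads; the fingertips stand ahead of it and the grasp point (between the pads) is the TCP (arm.nose_length is the z of the fingertips in the tool frame, in m); z points along the fingers, y is the line along which they close (so a half turn about z gives the same grasp; the last joint's range is limited). The gripper opens to 92 mm and grips with 3 to 60 N. Pads are 19 mm wide; open, the fingers measure 130 mm over their backs; the gripper's body (75 mm by 190 mm) begins 47 mm behind the grasp point.
Start: joints at [-1.215, 0.434, 0.025, 1.573, -0.012, 1.134, -0.075], TCP at [0.277, 0.56, 0.246] pointing down, gripper open.
Joint ranges: [-2.62, 2.62], [-0.44, 2.09], [-1.27, 1.32], [0.08, 2.57], [-1.32, 4.46], [0.12, 2], [-2.74, 2.74]. Speed limits (rad/s): [2.22, 2.22, 3.01, 3.01, 3.14, 3.14, 3.14].

INTERFACE

Orientations are given as a rotation vector (axis times angle).
In Python, from cell import sensors, optics, arm gives the robot as it stands.
- The arm moves only by the tool arm_command, never from a script. Its argument "deltas" is one flat list of numbers, 7 for each row, row after row: the turn, a rotation vector about the world's x, y, z as a fraction of full scale, then the shift along the world's x, y, z as a fraction of full scale, then the finger opening in mm, from 0 to 91.8. In form: [wx, wy, wz, dx, dy, dz, fingers, wx, wy, wz, dx, dy, dz, fingers, ...]. A call has 1 to 20 rows; each row is the pose to reach, as a shift and turn from the pose commanded when the call began; what a row does not reach only later rows make up. Full scale, the value 1, is 1 m for a shift and 90 degrees for a turn. A row lasts 1/10 s, in which the tool goes at most 50 mm and 8.59 degrees, less where a joint would pass 70% of its speed; a pose out of reach is approached as far as the arm can. A call with a number of a shift or a turn outside -1 to 1 is refused whole. A call with a gripper value outside its range is refused whole. The fingers move at their own pace and stop on an object; "force" is the grip in N (left out, the last holds). Time passes only in rows, so rows that repeat a pose let the fingers close. It gives the time, the measured TCP pose, the force, the opening and the grip force at its end, in the units of the state.
- sensors.observe(): the state, without advancing time (a new reading comes with each control period).
- optics.get_image(name): name is "scene" or "top" or "wrist"; returns the picture (480x640x3 uint8, blue, green, red); there is no depth.
- optics.calibration(name): a dict with "camera_matrix" (3x3 intrinsics, pixels), "rvec" (rotation vector, rad) and "tvec" (3), from world to camera coordinates, as OpenCV has them. Camera axes: x right, y down, z forward; pixel columns grow to the right and rows downward; lengths in m; the calibration is good to about 2 mm. A picture is of the moment at which its call begins: read the wrist's pose just before it. calibration takes no time and is no camera call; for the wrist camera it gives the pose at the moment of the call.
- arm.sign_off(): hands the job in; it is judged then, once.
The state is a dict: "clock": time; "joints": joint angles; "dq": joint speeds; "joint_efforts": joint torques, N m; "position": TCP position; "ee_rot": TCP orientation; "force": force on the tool from outside, world axes, zero at the start; "ft_torque": the same for the moment, N m; "width": opening from 0.0 (shut) to 1.0 (fully open); "gripper_force": force on a finger pad.
Only numpy, scipy, OpenCV 4.12 (cv2) and the standard library are available. Lean on these libraries where they do the work, as an engineer would, in place of code of your own. Each camera call takes 0.05 s, during which the arm holds its last target. There are 200 camera calls.

## Working session

There is one attempt and no reset: what is moved stays moved. The work goes in short steps, Python scripts to look and compute and a tool call to move; the robot and the scene stay as the last step left them, time stands still between calls to the robot, and variables do not carry over. Pictures are saved under pics/ and viewed, at most 10 in all, crops included, and the job is handed in when it is done.

Besides the shell and the picture viewer there is one more tool, called after ">>>" as name(argument=value, ...) on one line, values as JSON. arm_command: Moves the arm, as the interface text tells. Its arguments: {"type":"object","properties":{"deltas":{"type":"array","items":{"type":"number"}},"force":{"type":"number"}},"required":["deltas"]}

```bash
mkdir -p pics
python3 - <<'E'
from cell import sensors, optics, arm
import cv2
s=sensors.observe();print(s,arm.nose_length)
for n in("scene","top"):
    cv2.imwrite(f"pics/{n}0.png",optics.get_image(n));print(n,optics.calibration(n))
E
```

```text
{'clock': 0.0, 'joints': array([-1.2146    ,  0.43523108,  0.02497041,  1.57406649, -0.01158608,
        1.13400575, -0.07508632]), 'dq': array([ 7.43760310e-04, -5.51203354e-04,  2.02629706e-03,  6.46597475e-04,
       -5.20214830e-04,  5.69635408e-04,  6.17573902e-05]), 'joint_efforts': array([-6.75964748e-04, -6.67841148e+01,  9.84791592e-01, -3.14459753e+01,
       -6.05460349e-02,  4.30734409e-02,  1.58716043e-04]), 'position': array([0.27663608, 0.5599205 , 0.24495173]), 'ee_rot': array([-7.14397499e-01, -3.05907658e+00,  2.43852803e-03]), 'force': array([0.65402642, 0.03968848, 0.41759959]), 'ft_torque': array([ 0.01296511,  0.01847245, -0.03301757]), 'gripper_force': 0.0, 'width': 1.0008022809034267} 0.019
scene {'camera_matrix': array([[561.38892751,   0.        , 333.21906096],
       [  0.        , 561.38892751, 243.99036904],
       [  0.        ,   0.        ,   1.        ]]), 'rvec': array([ 1.95722292,  1.72738401, -0.57981437]), 'tvec': array([-0.13308913, -0.36906254,  1.39388686])}
top {'camera_matrix': array([[433.60925758,   0.        , 316.86191208],
       [  0.        , 433.60925758, 234.30668798],
       [  0.        ,   0.        ,   1.        ]]), 'rvec': array([ 2.09903448, -2.09968961,  0.22898218]), 'tvec': array([0.05930239, 0.59992337, 0.80931635])}
```

View pics/scene0.png

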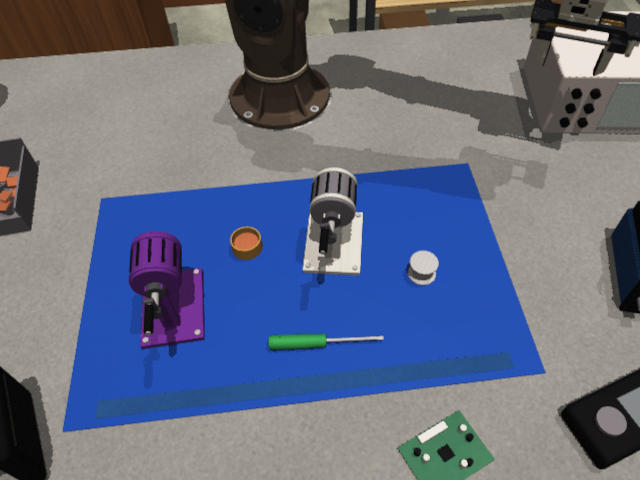

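View pics/top0.png

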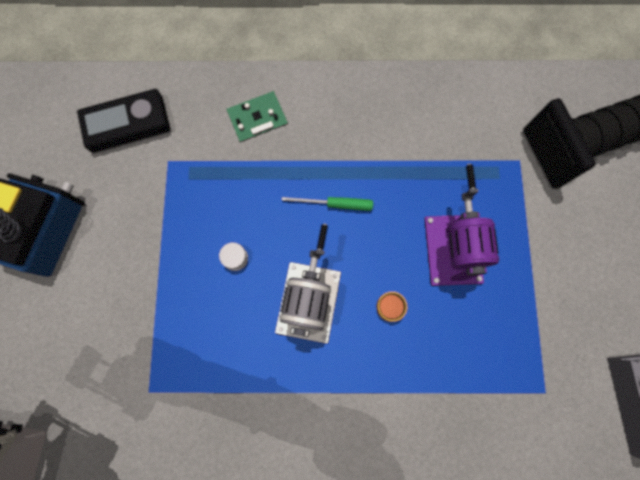

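Two holder-shaped things: a purple one (scene 158,265; top 470,240) and a bare aluminium one with a grey ribbed drum (scene 335,200; top 305,300). The aluminium one fits the description. I'll confirm it in a crop.

Run:
```python
import cv2,numpy as np
a=cv2.imread("pics/scene0.png")[160:285,285:385];b=cv2.imread("pics/top0.png")[215:350,260:360]
a=cv2.resize(a,(400,500),interpolation=cv2.INTER_CUBIC) # x4
b=cv2.resize(b[:125],(400,500),interpolation=cv2.INTER_CUBIC)
cv2.imwrite("pics/crop0.png",np.hstack([a,b]))
```

```text
(no output)
```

View pics/crop0.png

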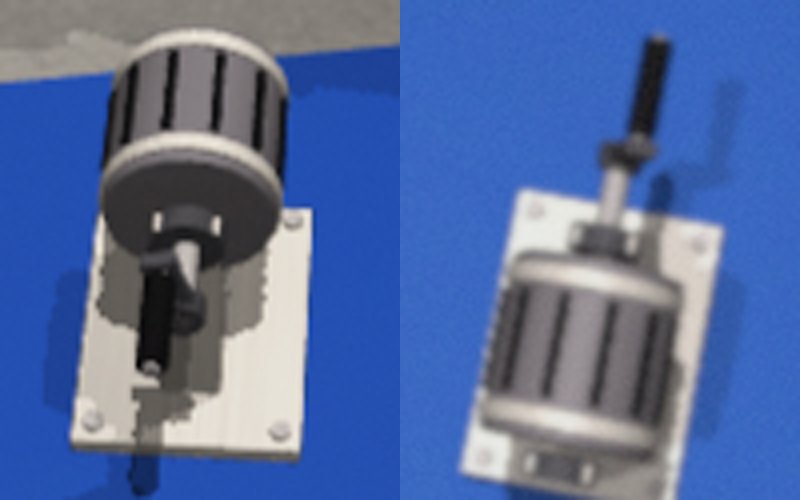

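The crop confirms it: bare aluminium plate, grey ribbed drum and black crank handle. The handle runs from (324.5,224.5) to (320,250) in top, and from (322.5,251.7) to (324,227.5) in scene. Next I fit the holder pose and crank angle.

Run:
```python
from cell import optics
import cv2,numpy as np
from scipy.optimize import least_squares
C={n:optics.calibration(n) for n in("scene","top")}
def model(p):
    x,y,w,q,o=p
    h=lambda X:[X,-.03*np.sin(q),.125+.03*np.cos(q)]
    L=np.array([[o+.075,.055,.012],[o+.075,-.055,.012],[o-.075,.055,.012],[o-.075,-.055,.012],h(.118),h(.072)])
    R=np.array([[np.cos(w),-np.sin(w),0],[np.sin(w),np.cos(w),0],[0,0,1]])
    return L@R.T+[x,y,0]
obs={"top":({0:(289.5,262),1:(341.3,272),2:(276,335),3:(328,343),4:(324.5,224.5),5:(320,250)}),
"scene":({1:(302.5,271.3),0:(360,273.3),2:(363,212),4:(322.5,251.7),5:(324,227.5)})}
def res(p):
    P=model(p);r=[]
    for n,d in obs.items():
        c=C[n];u=cv2.projectPoints(P,c["rvec"],c["tvec"],c["camera_matrix"],None)[0][:,0]
        for k,v in d.items(): r+=list(u[k]-v)
    return r
for q0 in(.5,2.5,-.5):
    s=least_squares(res,[.45,.0,-.1,q0,0],loss="soft_l1")
    print(s.cost,s.x,np.round(res(s.x),1).tolist());P=model(s.x);print(P[4:].mean(0),P[4:])
```

```text
6.676857360285126 [ 0.48301382  0.07447472 -0.18162191  0.29749953 -0.01368557] [0.1, -0.4, -0.7, -1.1, -0.7, -2.2, 0.2, -0.2, 0.0, 0.7, -0.0, -0.5, -0.4, -2.1, -0.2, -1.5, -0.8, -0.9, -0.2, -0.9, 0.3, 1.3]
[0.57486286 0.04866606 0.15368217] [[0.59748455 0.04451169 0.15368217]
 [0.55224116 0.05282044 0.15368217]]
54.31102753965014 [ 0.48081901  0.07512447 -0.17915345  2.77959504 -0.01138396] [-0.1, -0.4, -0.9, -1.2, -0.7, -2.2, 0.2, -0.3, 0.2, 8.9, 0.5, 6.3, -0.2, -2.0, 0.1, -1.5, -0.8, -1.0, -0.0, 17.3, 0.3, 20.0]
[0.57240531 0.04774154 0.09694426] [[0.5950372  0.04364301 0.09694426]
 [0.54977343 0.05184006 0.09694426]]
6.676857360285068 [ 0.48301382  0.07447472 -0.18162191  0.29749954 -0.01368557] [0.1, -0.4, -0.7, -1.1, -0.7, -2.2, 0.2, -0.2, 0.0, 0.7, -0.0, -0.5, -0.4, -2.1, -0.2, -1.5, -0.8, -0.9, -0.2, -0.9, 0.3, 1.3]
[0.57486286 0.04866606 0.15368217] [[0.59748455 0.04451169 0.15368217]
 [0.55224116 0.05282044 0.15368217]]
```

Good fit: the residuals are at most about 2 px. The handle is at about (0.575, 0.049, 0.154), holder yaw is -10.4° and the crank is at about 0.30 rad. I'll move above the handle, with a turn of +15.9° about z.

>>> arm_command(deltas=[0,0,0.177,0.301,-0.512,0,91.8,0,0,0.177,0.301,-0.512,0,91.8,0,0,0.177,0.301,-0.512,0,91.8,0,0,0.177,0.301,-0.512,0,91.8,0,0,0.177,0.301,-0.512,0,91.8,0,0,0.177,0.301,-0.512,0,91.8,0,0,0.177,0.301,-0.512,0,91.8,0,0,0.177,0.301,-0.512,0,91.8,0,0,0.177,0.301,-0.512,0,91.8,0,0,0.177,0.301,-0.512,0,91.8,0,0,0.177,0.301,-0.512,0,91.8,0,0,0.177,0.301,-0.512,0,91.8,0,0,0.177,0.301,-0.512,0,91.8,0,0,0.177,0.301,-0.512,0,91.8,0,0,0.177,0.301,-0.512,0,91.8,0,0,0.177,0.301,-0.512,0,91.8])

```text
clock: 1.7
position: [0.5772, 0.0501, 0.2456]
ee_rot: [-0.28, -3.129, -0.001]
force: [-0.2, 0.2, -0.2]
width: 0.999
gripper_force: 0.0
```

```bash
cat > h.py <<'E'
from cell import sensors, optics, arm
import cv2,numpy as np
from scipy.spatial.transform import Rotation as R
HX=np.array([.483,.0745,0]);W=-.1816
ux=np.array([np.cos(W),np.sin(W),0]);uy=np.array([-np.sin(W),np.cos(W),0])
AX=HX+.095*ux+[0,0,.125]
def st():
    s=sensors.observe();r=R.from_rotvec(s["ee_rot"]).as_matrix()
    print("t",s["clock"],"p",s["position"].round(4),"z",r[:,2].round(3),"yang",np.degrees(np.arctan2(r[1,1],r[0,1])).round(2),"F",s["force"].round(2),"T",s["ft_torque"].round(2),"w",round(s["width"],3),"g",round(s["gripper_force"],1),"j",s["joints"].round(2))
    return s
def proj(P,n):
    c=optics.calibration(n);return cv2.projectPoints(np.atleast_2d(np.array(P,float)),c["rvec"],c["tvec"],c["camera_matrix"],None)[0][:,0]
E
python3 - <<'E'
from h import *
st()
q=.2975;P=[AX+x*ux+uy*-.03*np.sin(q)+np.array([0,0,.03*np.cos(q)]) for x in(.023,-.023)]
im=optics.get_image("wrist")
for u in proj(P,"wrist"): print(u); cv2.drawMarker(im,tuple(int(v) for v in u),(0,255,255),0,12)
cv2.imwrite("pics/w1.png",im)
E
```

```text
t 1.7 p [0.5772 0.0501 0.2456] z [-0.001  0.001 -1.   ] yang 79.79 F [-0.22  0.19 -0.22] T [0.01 0.01 0.02] w 0.999 g 0.0 j [-0.31  0.36  0.19  1.7  -0.07  1.09  1.29]
[323.77496217 281.33366258]
[323.76933678 217.09647393]
```

View pics/w1.png

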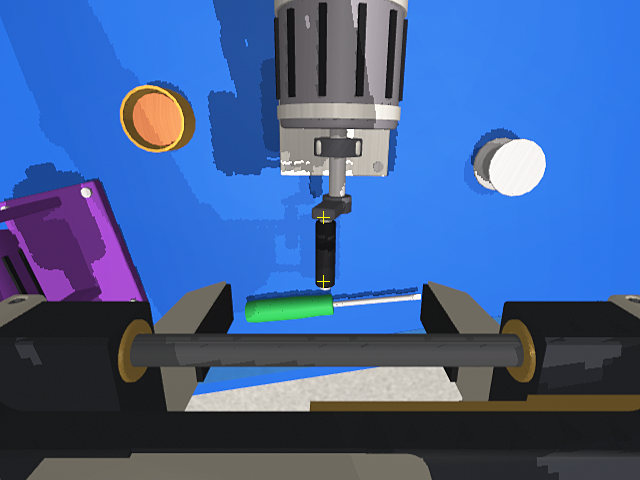

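The overlay on the predicted handle ends matches to within 3 px (handle at (325,219)–(325,288)). The tin, spool and driver are clear. I'll descend, then close.

>>> arm_command(deltas=[0,0,0,0.002,0,-0.04,91.8,0,0,0,0.002,0,-0.06,91.8,0,0,0,0.002,0,-0.08,91.8,0,0,0,0.002,0,-0.088,91.8,0,0,0,0.002,0,-0.088,91.8,0,0,0,0.002,0,-0.088,50,0,0,0,0.002,0,-0.088,20,0,0,0,0.002,0,-0.088,5,0,0,0,0.002,0,-0.088,5,0,0,0,0.002,0,-0.088,5,0,0,0,0.002,0,-0.088,5,0,0,0,0.002,0,-0.088,5,0,0,0,0.002,0,-0.088,5], force=30)

```text
clock: 3.05
position: [0.5798, 0.0484, 0.1577]
ee_rot: [-0.284, -3.129, -0.0]
force: [0.6, -0.3, -0.1]
width: 0.351
gripper_force: 0.0
```

Run:
```python
from h import *
s=st();d=s["position"]-AX;print("rel axle x,y,z mm",1e3*(d@ux),1e3*(d@uy),1e3*d[2])
cv2.imwrite("pics/s2.png",cv2.resize(optics.get_image("scene")[130:300,250:420],(510,510)))
```

```text
t 3.05 p [0.5798 0.0484 0.1577] z [-0.  0. -1.] yang 79.64 F [ 0.65 -0.33 -0.1 ] T [ 0.04 -0.04  0.02] w 0.351 g 0.0 j [-0.3   0.45  0.17  1.8  -0.09  0.9   1.31]
rel axle x,y,z mm 4.942710853180397 -8.222017374214989 32.713129073748625
```

View pics/s2.png

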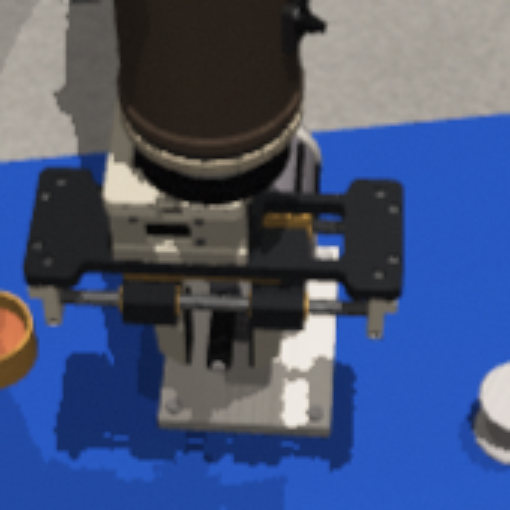

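The fingers are still closing (handle end at (217,362), between them), so I'll wait for the grip.

>>> arm_command(deltas=[0,0,0,0,0,0,5,0,0,0,0,0,0,5,0,0,0,0,0,0,5,0,0,0,0,0,0,5,0,0,0,0,0,0,5,0,0,0,0,0,0,5,0,0,0,0,0,0,5,0,0,0,0,0,0,5])

```text
clock: 3.9
position: [0.5798, 0.0485, 0.1577]
ee_rot: [0.283, 3.129, 0.0]
force: [0.3, 2.6, -0.5]
width: 0.142
gripper_force: 30.0
```

Run:
```python
from h import *
s=st();d=s["position"]-AX;print("rel axle x,y,z mm",1e3*(d@ux),1e3*(d@uy),1e3*d[2])
# waypoints: angle q from .28 by steps, shift from start pose q0
q0=.28
for a in range(0,200,10):
    q=q0+np.radians(a)
    v=uy*-.03*(np.sin(q)-np.sin(q0))+np.array([0,0,.03*(np.cos(q)-np.cos(q0))])
    print(a,v.round(4).tolist())
```

```text
t 3.9 p [0.5798 0.0485 0.1577] z [ 0.  0. -1.] yang 79.65 F [ 0.29  2.61 -0.47] T [ 0.44 -0.17 -0.04] w 0.142 g 30.0 j [-0.3   0.45  0.17  1.8  -0.1   0.9   1.31]
rel axle x,y,z mm 4.922475763807766 -8.072351755371882 32.71521759045867
0 [0.0, 0.0, 0.0]
10 [-0.0009, -0.0048, -0.0019]
20 [-0.0017, -0.0092, -0.0046]
30 [-0.0024, -0.0131, -0.008]
40 [-0.003, -0.0163, -0.0121]
50 [-0.0035, -0.0188, -0.0167]
60 [-0.0038, -0.0205, -0.0216]
70 [-0.0039, -0.0213, -0.0268]
80 [-0.0039, -0.0212, -0.032]
90 [-0.0037, -0.0202, -0.0371]
100 [-0.0034, -0.0184, -0.042]
110 [-0.0029, -0.0157, -0.0465]
120 [-0.0023, -0.0123, -0.0504]
130 [-0.0015, -0.0083, -0.0537]
140 [-0.0007, -0.0038, -0.0562]
150 [0.0002, 0.001, -0.0579]
160 [0.0011, 0.0061, -0.0588]
170 [0.0021, 0.0113, -0.0587]
180 [0.003, 0.0163, -0.0577]
190 [0.0039, 0.0211, -0.0558]
```

Gripped: opening is about 13 mm and grip force 30 N. Next I'll print the winding rows, in calls of 15°.

```bash
cat >> h.py <<'E'
def rows(q0d,q1d,step=5,r=.03,f=5):
    sg=np.sign(q1d-q0d);q0=np.radians(q0d);o=[]
    for a in np.arange(q0d+sg*step,q1d+sg*.1,sg*step):
        q=np.radians(a);v=uy*-r*(np.sin(q)-np.sin(q0))+np.array([0,0,r*(np.cos(q)-np.cos(q0))])
        o+=[0,0,0]+[float(x) for x in v.round(4)]+[f]
    print(q0d,"->",q1d,str(o).replace(" ",""))
E
python3 - <<'E'
from h import *
for a in range(15,195,15): rows(a,a+15)
E
```

```text
15 -> 30 [0,0,0,-0.0005,-0.0025,-0.0008,5,0,0,0,-0.0009,-0.0048,-0.0018,5,0,0,0,-0.0013,-0.0071,-0.003,5]
30 -> 45 [0,0,0,-0.0004,-0.0022,-0.0014,5,0,0,0,-0.0008,-0.0042,-0.003,5,0,0,0,-0.0011,-0.0061,-0.0048,5]
45 -> 60 [0,0,0,-0.0003,-0.0017,-0.0019,5,0,0,0,-0.0006,-0.0033,-0.004,5,0,0,0,-0.0009,-0.0047,-0.0062,5]
60 -> 75 [0,0,0,-0.0002,-0.0012,-0.0023,5,0,0,0,-0.0004,-0.0022,-0.0047,5,0,0,0,-0.0005,-0.0029,-0.0072,5]
75 -> 90 [0,0,0,-0.0001,-0.0006,-0.0026,5,0,0,0,-0.0002,-0.0009,-0.0051,5,0,0,0,-0.0002,-0.001,-0.0078,5]
90 -> 105 [0,0,0,0.0,0.0001,-0.0026,5,0,0,0,0.0001,0.0004,-0.0052,5,0,0,0,0.0002,0.001,-0.0078,5]
105 -> 120 [0,0,0,0.0001,0.0008,-0.0025,5,0,0,0,0.0003,0.0018,-0.0049,5,0,0,0,0.0005,0.0029,-0.0072,5]
120 -> 135 [0,0,0,0.0003,0.0014,-0.0022,5,0,0,0,0.0005,0.003,-0.0043,5,0,0,0,0.0009,0.0047,-0.0062,5]
135 -> 150 [0,0,0,0.0003,0.0019,-0.0018,5,0,0,0,0.0007,0.0039,-0.0034,5,0,0,0,0.0011,0.0061,-0.0048,5]
150 -> 165 [0,0,0,0.0004,0.0023,-0.0012,5,0,0,0,0.0009,0.0047,-0.0022,5,0,0,0,0.0013,0.0071,-0.003,5]
165 -> 180 [0,0,0,0.0005,0.0025,-0.0006,5,0,0,0,0.0009,0.0051,-0.0009,5,0,0,0,0.0014,0.0076,-0.001,5]
180 -> 195 [0,0,0,0.0005,0.0026,0.0001,5,0,0,0,0.0009,0.0051,0.0005,5,0,0,0,0.0014,0.0076,0.001,5]
```

>>> arm_command(deltas=[0,0,0,-0.0005,-0.0025,-0.0008,5,0,0,0,-0.0009,-0.0048,-0.0018,5,0,0,0,-0.0013,-0.0071,-0.003,5])

```text
clock: 4.2
position: [0.5785, 0.0416, 0.1547]
ee_rot: [0.283, 3.129, 0.001]
force: [0.4, 5.4, -0.1]
width: 0.142
gripper_force: 30.0
```

>>> arm_command(deltas=[0,0,0,-0.0004,-0.0022,-0.0014,5,0,0,0,-0.0008,-0.0042,-0.003,5,0,0,0,-0.0011,-0.0061,-0.0048,5])

```text
clock: 4.5
position: [0.5773, 0.0352, 0.1497]
ee_rot: [-0.283, -3.129, -0.0]
force: [0.2, 5.5, -0.9]
width: 0.141
gripper_force: 30.0
```

>>> arm_command(deltas=[0,0,0,-0.0003,-0.0017,-0.0019,5,0,0,0,-0.0006,-0.0033,-0.004,5,0,0,0,-0.0009,-0.0047,-0.0062,5])

```text
clock: 4.8
position: [0.5764, 0.0306, 0.1435]
ee_rot: [-0.283, -3.129, -0.001]
force: [0.3, 5.7, -2.0]
width: 0.141
gripper_force: 30.0
```

>>> arm_command(deltas=[0,0,0,-0.0002,-0.0012,-0.0023,5,0,0,0,-0.0004,-0.0022,-0.0047,5,0,0,0,-0.0005,-0.0029,-0.0072,5])

```text
clock: 5.1
position: [0.5759, 0.0278, 0.1363]
ee_rot: [-0.283, -3.129, -0.001]
force: [0.1, 5.2, 0.2]
width: 0.14
gripper_force: 30.0
```

>>> arm_command(deltas=[0,0,0,-0.0001,-0.0006,-0.0026,5,0,0,0,-0.0002,-0.0009,-0.0051,5,0,0,0,-0.0002,-0.001,-0.0078,5])

```text
clock: 5.4
position: [0.5757, 0.0269, 0.1286]
ee_rot: [-0.283, -3.129, -0.001]
force: [-0.0, 5.4, 1.5]
width: 0.142
gripper_force: 30.0
```

>>> arm_command(deltas=[0,0,0,0,0.0001,-0.0026,5,0,0,0,0.0001,0.0004,-0.0052,5,0,0,0,0.0002,0.001,-0.0078,5])

```text
clock: 5.7
position: [0.5759, 0.0279, 0.1209]
ee_rot: [-0.283, -3.129, -0.001]
force: [-0.8, 6.7, 2.3]
width: 0.146
gripper_force: 30.0
```

>>> arm_command(deltas=[0,0,0,0.0001,0.0008,-0.0025,5,0,0,0,0.0003,0.0018,-0.0049,5,0,0,0,0.0005,0.0029,-0.0072,5])

```text
clock: 6.0
position: [0.5765, 0.0307, 0.1138]
ee_rot: [-0.283, -3.129, -0.001]
force: [-1.1, 5.0, 4.0]
width: 0.142
gripper_force: 30.0
```

>>> arm_command(deltas=[0,0,0,0.0003,0.0014,-0.0022,5,0,0,0,0.0005,0.003,-0.0043,5,0,0,0,0.0009,0.0047,-0.0062,5])

```text
clock: 6.3
position: [0.5774, 0.0352, 0.1077]
ee_rot: [-0.284, -3.129, -0.0]
force: [-2.2, 4.5, 6.3]
width: 0.142
gripper_force: 30.0
```

>>> arm_command(deltas=[0,0,0,0.0003,0.0019,-0.0018,5,0,0,0,0.0007,0.0039,-0.0034,5,0,0,0,0.0011,0.0061,-0.0048,5])

```text
clock: 6.6
position: [0.5785, 0.041, 0.103]
ee_rot: [0.284, 3.129, -0.0]
force: [-1.8, 3.9, 7.7]
width: 0.137
gripper_force: 30.0
```

Run:
```python
from h import *
s=st();d=s["position"]-AX;print("rel axle x,y,z mm",1e3*(d@ux),1e3*(d@uy),1e3*d[2])
cv2.imwrite("pics/s3.png",cv2.resize(optics.get_image("scene")[160:290,270:400],(520,520),interpolation=cv2.INTER_CUBIC))
for a in range(150,400,15): rows(a,a+15)
```

```text
t 6.6 p [0.5785 0.041  0.103 ] z [-0. -0. -1.] yang 79.63 F [-1.77  3.9   7.66] T [ 0.72  0.55 -0.02] w 0.137 g 30.0 j [-0.28  0.52  0.16  1.85 -0.11  0.78  1.33]
rel axle x,y,z mm 4.938607869664626 -15.735928583285979 -21.95585091141823
150 -> 165 [0,0,0,0.0004,0.0023,-0.0012,5,0,0,0,0.0009,0.0047,-0.0022,5,0,0,0,0.0013,0.0071,-0.003,5]
165 -> 180 [0,0,0,0.0005,0.0025,-0.0006,5,0,0,0,0.0009,0.0051,-0.0009,5,0,0,0,0.0014,0.0076,-0.001,5]
180 -> 195 [0,0,0,0.0005,0.0026,0.0001,5,0,0,0,0.0009,0.0051,0.0005,5,0,0,0,0.0014,0.0076,0.001,5]
195 -> 210 [0,0,0,0.0005,0.0025,0.0008,5,0,0,0,0.0009,0.0048,0.0018,5,0,0,0,0.0013,0.0071,0.003,5]
210 -> 225 [0,0,0,0.0004,0.0022,0.0014,5,0,0,0,0.0008,0.0042,0.003,5,0,0,0,0.0011,0.0061,0.0048,5]
225 -> 240 [0,0,0,0.0003,0.0017,0.0019,5,0,0,0,0.0006,0.0033,0.004,5,0,0,0,0.0009,0.0047,0.0062,5]
240 -> 255 [0,0,0,0.0002,0.0012,0.0023,5,0,0,0,0.0004,0.0022,0.0047,5,0,0,0,0.0005,0.0029,0.0072,5]
255 -> 270 [0,0,0,0.0001,0.0006,0.0026,5,0,0,0,0.0002,0.0009,0.0051,5,0,0,0,0.0002,0.001,0.0078,5]
270 -> 285 [0,0,0,-0.0,-0.0001,0.0026,5,0,0,0,-0.0001,-0.0004,0
[... 189 characters left out ...]
,0,0,-0.0005,-0.003,0.0043,5,0,0,0,-0.0009,-0.0047,0.0062,5]
315 -> 330 [0,0,0,-0.0003,-0.0019,0.0018,5,0,0,0,-0.0007,-0.0039,0.0034,5,0,0,0,-0.0011,-0.0061,0.0048,5]
330 -> 345 [0,0,0,-0.0004,-0.0023,0.0012,5,0,0,0,-0.0009,-0.0047,0.0022,5,0,0,0,-0.0013,-0.0071,0.003,5]
345 -> 360 [0,0,0,-0.0005,-0.0025,0.0006,5,0,0,0,-0.0009,-0.0051,0.0009,5,0,0,0,-0.0014,-0.0076,0.001,5]
360 -> 375 [0,0,0,-0.0005,-0.0026,-0.0001,5,0,0,0,-0.0009,-0.0051,-0.0005,5,0,0,0,-0.0014,-0.0076,-0.001,5]
375 -> 390 [0,0,0,-0.0005,-0.0025,-0.0008,5,0,0,0,-0.0009,-0.0048,-0.0018,5,0,0,0,-0.0013,-0.0071,-0.003,5]
390 -> 405 [0,0,0,-0.0004,-0.0022,-0.0014,5,0,0,0,-0.0008,-0.0042,-0.003,5,0,0,0,-0.0011,-0.0061,-0.0048,5]
```

View pics/s3.png

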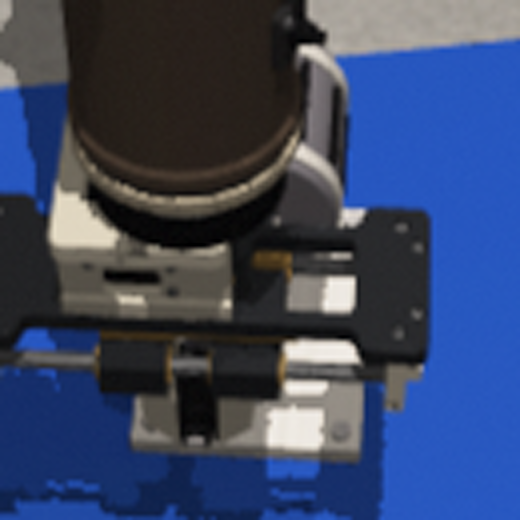

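The handle is still gripped (its end at (197,440), between the fingers). I'll continue round.

>>> arm_command(deltas=[0,0,0,0.0004,0.0023,-0.0012,5,0,0,0,0.0009,0.0047,-0.0022,5,0,0,0,0.0013,0.0071,-0.003,5])

```text
clock: 6.95
position: [0.5797, 0.0473, 0.1001]
ee_rot: [-0.285, -3.129, 0.002]
force: [-3.2, 0.0, 7.6]
width: 0.142
gripper_force: 30.0
```

>>> arm_command(deltas=[0,0,0,0.0005,0.0025,-0.0006,5,0,0,0,0.0009,0.0051,-0.0009,5,0,0,0,0.0014,0.0076,-0.001,5])

```text
clock: 7.25
position: [0.5809, 0.0539, 0.0988]
ee_rot: [-0.286, -3.128, 0.003]
force: [-3.2, -2.5, 4.6]
width: 0.142
gripper_force: 30.0
```

>>> arm_command(deltas=[0,0,0,0.0005,0.0026,0.0001,5,0,0,0,0.0009,0.0051,0.0005,5,0,0,0,0.0014,0.0076,0.001,5])

```text
clock: 7.55
position: [0.5826, 0.0626, 0.0994]
ee_rot: [-0.285, -3.128, 0.002]
force: [0.7, -4.0, -0.1]
width: 0.144
gripper_force: 30.0
```

>>> arm_command(deltas=[0,0,0,0.0005,0.0025,0.0008,5,0,0,0,0.0009,0.0048,0.0018,5,0,0,0,0.0013,0.0071,0.003,5])

```text
clock: 7.85
position: [0.5841, 0.0707, 0.1026]
ee_rot: [0.284, 3.129, -0.0]
force: [1.9, -4.5, -4.7]
width: 0.141
gripper_force: 30.0
```

>>> arm_command(deltas=[0,0,0,0.0004,0.0022,0.0014,5,0,0,0,0.0008,0.0042,0.003,5,0,0,0,0.0011,0.0061,0.0048,5])

```text
clock: 8.15
position: [0.5854, 0.0773, 0.1076]
ee_rot: [0.283, 3.128, 0.001]
force: [3.7, -3.4, -7.6]
width: 0.144
gripper_force: 30.0
```

>>> arm_command(deltas=[0,0,0,0.0003,0.0017,0.0019,5,0,0,0,0.0006,0.0033,0.004,5,0,0,0,0.0009,0.0047,0.0062,5])

```text
clock: 8.45
position: [0.5862, 0.082, 0.114]
ee_rot: [0.283, 3.128, 0.001]
force: [5.7, -0.9, -7.0]
width: 0.138
gripper_force: 30.0
```

>>> arm_command(deltas=[0,0,0,0.0002,0.0012,0.0023,5,0,0,0,0.0004,0.0022,0.0047,5,0,0,0,0.0005,0.0029,0.0072,5])

```text
clock: 8.75
position: [0.5868, 0.085, 0.1212]
ee_rot: [0.283, 3.128, 0.001]
force: [4.6, -1.0, -7.3]
width: 0.144
gripper_force: 30.0
```

>>> arm_command(deltas=[0,0,0,0.0001,0.0006,0.0026,5,0,0,0,0.0002,0.0009,0.0051,5,0,0,0,0.0002,0.001,0.0078,5])

```text
clock: 9.05
position: [0.587, 0.086, 0.129]
ee_rot: [0.283, 3.128, 0.001]
force: [4.9, -0.8, -8.6]
width: 0.144
gripper_force: 30.0
```

>>> arm_command(deltas=[0,0,0,0,-0.0001,0.0026,5,0,0,0,-0.0001,-0.0004,0.0052,5,0,0,0,-0.0002,-0.001,0.0078,5])

```text
clock: 9.35
position: [0.5867, 0.085, 0.1368]
ee_rot: [0.283, 3.128, 0.001]
force: [5.5, -1.3, -8.0]
width: 0.145
gripper_force: 30.0
```

>>> arm_command(deltas=[0,0,0,-0.0001,-0.0008,0.0025,5,0,0,0,-0.0003,-0.0018,0.0049,5,0,0,0,-0.0005,-0.0029,0.0072,5])

```text
clock: 9.65
position: [0.5862, 0.0821, 0.1439]
ee_rot: [0.283, 3.128, 0.001]
force: [5.9, -1.4, -9.2]
width: 0.144
gripper_force: 30.0
```

>>> arm_command(deltas=[0,0,0,-0.0003,-0.0014,0.0022,5,0,0,0,-0.0005,-0.003,0.0043,5,0,0,0,-0.0009,-0.0047,0.0062,5])

```text
clock: 9.95
position: [0.5853, 0.0775, 0.1501]
ee_rot: [0.283, 3.128, 0.001]
force: [6.5, -0.8, -10.6]
width: 0.141
gripper_force: 30.0
```

>>> arm_command(deltas=[0,0,0,-0.0003,-0.0019,0.0018,5,0,0,0,-0.0007,-0.0039,0.0034,5,0,0,0,-0.0011,-0.0061,0.0048,5])

```text
clock: 10.25
position: [0.5842, 0.0717, 0.1547]
ee_rot: [0.282, 3.128, 0.002]
force: [7.4, 1.0, -9.8]
width: 0.144
gripper_force: 30.0
```

>>> arm_command(deltas=[0,0,0,-0.0004,-0.0023,0.0012,5,0,0,0,-0.0009,-0.0047,0.0022,5,0,0,0,-0.0013,-0.0071,0.003,5])

```text
clock: 10.55
position: [0.5829, 0.0651, 0.1577]
ee_rot: [0.282, 3.128, 0.003]
force: [7.1, 3.2, -10.8]
width: 0.142
gripper_force: 30.0
```

>>> arm_command(deltas=[0,0,0,-0.0005,-0.0025,0.0006,5,0,0,0,-0.0009,-0.0051,0.0009,5,0,0,0,-0.0014,-0.0076,0.001,5])

```text
clock: 10.85
position: [0.5816, 0.0582, 0.1589]
ee_rot: [0.281, 3.128, 0.004]
force: [5.8, 3.7, -8.8]
width: 0.145
gripper_force: 30.0
```

>>> arm_command(deltas=[0,0,0,-0.0005,-0.0026,-0.0001,5,0,0,0,-0.0009,-0.0051,-0.0005,5,0,0,0,-0.0014,-0.0076,-0.001,5])

```text
clock: 11.15
position: [0.5803, 0.0511, 0.1584]
ee_rot: [0.28, 3.128, 0.005]
force: [3.9, 5.1, -3.2]
width: 0.14
gripper_force: 30.0
```

>>> arm_command(deltas=[0,0,0,-0.0005,-0.0025,-0.0008,5,0,0,0,-0.0009,-0.0048,-0.0018,5,0,0,0,-0.0013,-0.0071,-0.003,5])

```text
clock: 11.45
position: [0.5788, 0.0433, 0.1556]
ee_rot: [0.281, 3.128, 0.004]
force: [1.5, 3.6, 0.6]
width: 0.144
gripper_force: 30.0
```

>>> arm_command(deltas=[0,0,0,-0.0004,-0.0022,-0.0014,5,0,0,0,-0.0008,-0.0042,-0.003,5,0,0,0,-0.0011,-0.0061,-0.0048,5])

```text
clock: 11.75
position: [0.5773, 0.0354, 0.1498]
ee_rot: [-0.283, -3.129, -0.001]
force: [1.2, 5.5, -0.0]
width: 0.145
gripper_force: 30.0
```

```bash
cat > fit.py <<'E'
from h import *
from scipy.optimize import least_squares
D=np.array("""
.5785 .0416 .1547 .4 5.4 -.1
.5773 .0352 .1497 .2 5.5 -.9
.5764 .0306 .1435 .3 5.7 -2
.5759 .0278 .1363 .1 5.2 .2
.5757 .0269 .1286 0 5.4 1.5
.5759 .0279 .1209 -.8 6.7 2.3
.5765 .0307 .1138 -1.1 5 4
.5774 .0352 .1077 -2.2 4.5 6.3
.5785 .041 .103 -1.8 3.9 7.7
.5797 .0473 .1001 -3.2 0 7.6
.5809 .0539 .0988 -3.2 -2.5 4.6
.5826 .0626 .0994 .7 -4 -.1
.5841 .0707 .1026 1.9 -4.5 -4.7
.5854 .0773 .1076 3.7 -3.4 -7.6
.5862 .082 .114 5.7 -.9 -7
.5868 .085 .1212 4.6 -1 -7.3
.587 .086 .129 4.9 -.8 -8.6
.5867 .085 .1368 5.5 -1.3 -8
.5862 .0821 .1439 5.9 -1.4 -9.2
.5853 .0775 .1501 6.5 -.8 -10.6
.5842 .0717 .1547 7.4 1 -9.8
.5829 .0651 .1577 7.1 3.2 -10.8
.5816 .0582 .1589 5.8 3.7 -8.8
.5803 .0511 .1584 3.9 5.1 -3.2
.5788 .0433 .1556 1.5 3.6 .6
.5773 .0354 .1498 1.2 5.5 0""".split(),float).reshape(-1,6)
qc=np.radians(15+15*np.arange(1,27))
Fy=D[:,3:]@uy;Fz=D[:,5]
def comp(c):
    y=(D[:,:3]-AX)@uy-c[0];z=D[:,2]-.125-.0038-c[1]
    q=np.arctan2(-y,z);return q,Fy*np.cos(q)+Fz*np.sin(q),-(-Fy*np.sin(q)+Fz*np.cos(q)),np.hypot(y,z)
for c in([0,0],[.001,.001],[.002,.002],[.001,-.001]):
    q,t,r,_=comp(c)
    M=np.c_[np.ones_like(q),-np.sin(q),-np.cos(q)];k=np.linalg.lstsq(M,t,rcond=None)[0]
    d=np.arctan2(k[2],k[1]);print(c,"f",k[0].round(2),"A",np.hypot(k[1],k[2]).round(2),"goal q",(180-np.degrees(d))%360,"rms",np.std(M@k-t).round(2))
q,t,r,_=comp([0,0]);print(np.c_[np.degrees(q)%360,t,r].round(1).tolist())
E
python3 fit.py
```

```text
[0, 0] f 4.57 A 3.56 goal q 198.1140810798867 rms 0.59
[0.001, 0.001] f 4.57 A 3.57 goal q 196.81136066784194 rms 0.61
[0.002, 0.002] f 4.56 A 3.58 goal q 195.5704154512967 rms 0.64
[0.001, -0.001] f 4.63 A 3.33 goal q 195.53381282425454 rms 0.59
[[30.3, 4.6, 2.8], [46.0, 3.1, 4.5], [60.8, 1.0, 5.9], [75.6, 1.5, 4.9], [90.4, 1.5, 5.3], [105.2, 0.5, 6.8], [119.8, 1.1, 6.1], [134.3, 1.7, 7.3], [148.7, 1.0, 8.4], [162.1, 2.9, 7.1], [175.1, 3.4, 4.3], [192.1, 3.7, 0.7], [209.0, 5.8, -2.1], [225.1, 7.3, -3.5], [240.4, 6.0, -3.6], [255.4, 7.1, -1.7], [270.4, 8.6, -0.0], [285.4, 7.6, 2.4], [300.0, 7.8, 4.9], [314.8, 7.8, 7.2], [329.1, 7.0, 7.2], [343.1, 7.4, 9.0], [356.6, 5.2, 8.5], [10.4, 5.0, 4.2], [26.5, 3.7, 1.2], [45.6, 3.9, 4.0]]
```

The forward fit is clean: friction 4.6 N and amplitude 3.56 N, both near the stated values. The heavy side is down at q ≈ 197°. I'll wind back the other way to cancel friction bias and finish there.

>>> arm_command(deltas=[0,0,0,0.0003,0.0019,0.0018,5,0,0,0,0.0007,0.0039,0.0034,5,0,0,0,0.0011,0.0061,0.0048,5])

```text
clock: 12.05
position: [0.5781, 0.0401, 0.154]
ee_rot: [-0.285, -3.127, 0.003]
force: [4.5, -0.8, -9.1]
width: 0.14
gripper_force: 30.0
```

>>> arm_command(deltas=[0,0,0,0.0004,0.0023,0.0012,5,0,0,0,0.0009,0.0047,0.0022,5,0,0,0,0.0013,0.0071,0.003,5])

```text
clock: 12.35
position: [0.5796, 0.0479, 0.1577]
ee_rot: [-0.285, -3.128, 0.001]
force: [3.5, -2.0, -8.3]
width: 0.141
gripper_force: 30.0
```

>>> arm_command(deltas=[0,0,0,0.0005,0.0025,0.0006,5,0,0,0,0.0009,0.0051,0.0009,5,0,0,0,0.0014,0.0076,0.001,5])

```text
clock: 12.65
position: [0.5812, 0.0558, 0.1589]
ee_rot: [0.284, 3.129, -0.0]
force: [1.5, -4.0, -5.2]
width: 0.141
gripper_force: 30.0
```

>>> arm_command(deltas=[0,0,0,0.0005,0.0026,-0.0001,5,0,0,0,0.0009,0.0051,-0.0005,5,0,0,0,0.0014,0.0076,-0.001,5])

```text
clock: 12.95
position: [0.5827, 0.0637, 0.158]
ee_rot: [0.284, 3.128, 0.0]
force: [1.9, -4.0, -4.0]
width: 0.14
gripper_force: 30.0
```

>>> arm_command(deltas=[0,0,0,0.0005,0.0025,-0.0008,5,0,0,0,0.0009,0.0048,-0.0018,5,0,0,0,0.0013,0.0071,-0.003,5])

```text
clock: 13.25
position: [0.5841, 0.0711, 0.1549]
ee_rot: [0.283, 3.128, 0.001]
force: [0.7, -3.7, -1.0]
width: 0.144
gripper_force: 30.0
```

>>> arm_command(deltas=[0,0,0,0.0004,0.0022,-0.0014,5,0,0,0,0.0008,0.0042,-0.003,5,0,0,0,0.0011,0.0061,-0.0048,5])

```text
clock: 13.55
position: [0.5853, 0.0773, 0.15]
ee_rot: [0.283, 3.128, 0.001]
force: [1.1, -1.5, 0.3]
width: 0.141
gripper_force: 30.0
```

>>> arm_command(deltas=[0,0,0,0.0003,0.0017,-0.0019,5,0,0,0,0.0006,0.0033,-0.004,5,0,0,0,0.0009,0.0047,-0.0062,5])

```text
clock: 13.85
position: [0.5862, 0.082, 0.1438]
ee_rot: [0.283, 3.128, 0.001]
force: [1.6, 0.1, 0.9]
width: 0.138
gripper_force: 30.0
```

>>> arm_command(deltas=[0,0,0,0.0002,0.0012,-0.0023,5,0,0,0,0.0004,0.0022,-0.0047,5,0,0,0,0.0005,0.0029,-0.0072,5])

```text
clock: 14.15
position: [0.5868, 0.0849, 0.1365]
ee_rot: [0.283, 3.128, 0.001]
force: [3.8, 1.2, 1.4]
width: 0.142
gripper_force: 30.0
```

>>> arm_command(deltas=[0,0,0,0.0001,0.0006,-0.0026,5,0,0,0,0.0002,0.0009,-0.0051,5,0,0,0,0.0002,0.001,-0.0078,5])

```text
clock: 14.45
position: [0.587, 0.0859, 0.1287]
ee_rot: [0.283, 3.128, 0.001]
force: [4.2, 1.2, 0.8]
width: 0.143
gripper_force: 30.0
```

>>> arm_command(deltas=[0,0,0,0,-0.0001,-0.0026,5,0,0,0,-0.0001,-0.0004,-0.0052,5,0,0,0,-0.0002,-0.001,-0.0078,5])

```text
clock: 14.75
position: [0.5868, 0.0848, 0.1208]
ee_rot: [0.283, 3.128, 0.001]
force: [4.9, 3.3, -0.1]
width: 0.146
gripper_force: 30.0
```

>>> arm_command(deltas=[0,0,0,-0.0001,-0.0008,-0.0025,5,0,0,0,-0.0003,-0.0018,-0.0049,5,0,0,0,-0.0005,-0.0029,-0.0072,5])

```text
clock: 15.05
position: [0.5862, 0.0818, 0.1136]
ee_rot: [0.283, 3.128, 0.001]
force: [4.2, 1.8, 1.7]
width: 0.141
gripper_force: 30.0
```

>>> arm_command(deltas=[0,0,0,-0.0003,-0.0014,-0.0022,5,0,0,0,-0.0005,-0.003,-0.0043,5,0,0,0,-0.0009,-0.0047,-0.0062,5])

```text
clock: 15.35
position: [0.5853, 0.0771, 0.1074]
ee_rot: [0.283, 3.128, 0.001]
force: [4.6, 2.8, 0.3]
width: 0.143
gripper_force: 30.0
```

>>> arm_command(deltas=[0,0,0,-0.0003,-0.0019,-0.0018,5,0,0,0,-0.0007,-0.0039,-0.0034,5,0,0,0,-0.0011,-0.0061,-0.0048,5])

```text
clock: 15.65
position: [0.5841, 0.071, 0.1027]
ee_rot: [0.283, 3.128, 0.001]
force: [4.2, 3.6, 2.0]
width: 0.137
gripper_force: 30.0
```

>>> arm_command(deltas=[0,0,0,-0.0004,-0.0023,-0.0012,5,0,0,0,-0.0009,-0.0047,-0.0022,5,0,0,0,-0.0013,-0.0071,-0.003,5])

```text
clock: 15.95
position: [0.5828, 0.0641, 0.0998]
ee_rot: [0.283, 3.128, 0.001]
force: [3.2, 2.7, 3.2]
width: 0.144
gripper_force: 30.0
```

>>> arm_command(deltas=[0,0,0,-0.0005,-0.0025,-0.0006,5,0,0,0,-0.0009,-0.0051,-0.0009,5,0,0,0,-0.0014,-0.0076,-0.001,5])

```text
clock: 16.25
position: [0.5814, 0.0569, 0.0988]
ee_rot: [0.282, 3.128, 0.002]
force: [4.2, 4.5, 0.7]
width: 0.143
gripper_force: 30.0
```

>>> arm_command(deltas=[0,0,0,-0.0005,-0.0026,0.0001,5,0,0,0,-0.0009,-0.0051,0.0005,5,0,0,0,-0.0014,-0.0076,0.001,5])

```text
clock: 16.55
position: [0.58, 0.0496, 0.0996]
ee_rot: [0.282, 3.129, 0.002]
force: [5.5, 6.2, -2.1]
width: 0.142
gripper_force: 30.0
```

```bash
cat >> fit.py <<'E'
B=np.array("""
.5781 .0401 .154 4.5 -.8 -9.1
.5796 .0479 .1577 3.5 -2 -8.3
.5812 .0558 .1589 1.5 -4 -5.2
.5827 .0637 .158 1.9 -4 -4
.5841 .0711 .1549 .7 -3.7 -1
.5853 .0773 .15 1.1 -1.5 .3
.5862 .082 .1438 1.6 .1 .9
.5868 .0849 .1365 3.8 1.2 1.4
.587 .0859 .1287 4.2 1.2 .8
.5868 .0848 .1208 4.9 3.3 -.1
.5862 .0818 .1136 4.2 1.8 1.7
.5853 .0771 .1074 4.6 2.8 .3
.5841 .071 .1027 4.2 3.6 2
.5828 .0641 .0998 3.2 2.7 3.2
.5814 .0569 .0988 4.2 4.5 .7
.58 .0496 .0996 5.5 6.2 -2.1""".split(),float).reshape(-1,6)
print("---both")
sg=np.r_[np.ones(len(D)),-np.ones(len(B))];D=np.vstack([D,B]);Fy=D[:,3:]@uy;Fz=D[:,5]
def lin(c,m=slice(None)):
    q,t,r,_=comp(c);q,t,r=q[m],t[m],r[m]
    M=np.c_[sg[m],-np.sin(q),-np.cos(q)];k=np.linalg.lstsq(M,t,rcond=None)[0]
    return k,M@k-t,q,t,r
def show(c,m=slice(None)):
    k,e,*_=lin(c,m);print(np.round(c,4),"f",k[0].round(2),"A",np.hypot(k[1],k[2]).round(2),"goal",(180-np.degrees(np.arctan2(k[2],k[1])))%360,"rms",e.std().round(2))
for c in([0,0],[.001,.001],[.001,-.001],[-.001,-.001],[-.001,.001],[.002,0]): show(c)
show([0,0],sg<0)
s=least_squares(lambda c:lin(c)[1],[0,0]);show(s.x)
# known f=4.3,A=3.5
def g(p):
    q,t,_,_=comp(p[1:]);return np.r_[4.33*sg-3.53*np.sin(q-p[0]+np.pi)-t,np.array(p[1:])/.002*.5]
s=least_squares(g,[3.4,0,0],loss="soft_l1");print(np.degrees(s.x[0]),s.x[1:],np.sqrt(np.linalg.inv(s.jac.T@s.jac)[0,0])*57*.6)
q,t,r,_=comp([0,0]);print(np.c_[np.degrees(q)%360,t,r][len(D)-16:].round(1).tolist())
E
python3 fit.py|sed -n '/both/,$p'
```

```text
---both
[0 0] f 4.53 A 3.6 goal 199.02778849419687 rms 0.58
[0.001 0.001] f 4.53 A 3.6 goal 197.53098757931676 rms 0.58
[ 0.001 -0.001] f 4.54 A 3.46 goal 197.36423611300677 rms 0.59
[-0.001 -0.001] f 4.53 A 3.6 goal 200.58732964658134 rms 0.58
[-0.001  0.001] f 4.52 A 3.75 goal 200.64453109121442 rms 0.58
[0.002 0.   ] f 4.53 A 3.46 goal 195.81657675277117 rms 0.59
[0 0] f 4.49 A 3.64 goal 200.21349265388903 rms 0.54
[-0.0003  0.0002] f 4.53 A 3.64 goal 199.5718198285806 rms 0.58
200.33058375902144 [-5.45184006e-04  5.06235018e-05] 3.151253734576405
[[33.5, -5.0, 7.6], [16.8, -3.7, 7.6], [1.3, -3.8, 5.1], [345.8, -2.5, 4.8], [330.3, -2.6, 2.6], [315.0, -1.1, 0.7], [300.0, -0.6, -0.8], [284.9, -0.9, -2.2], [269.8, -0.8, -1.9], [254.5, -1.0, -4.0], [239.5, -2.7, -1.3], [224.5, -2.8, -2.3], [209.6, -4.7, -0.4], [195.0, -4.0, 2.3], [180.9, -5.2, 0.6], [166.6, -7.4, -0.4]]
```

The combined forward and back fit puts heavy-side-down at q ≈ 199–200°. I'm now at 165°, so I'll wind forward to 200° and hold.

>>> arm_command(deltas=[0,0,0,0.0005,0.0025,-0.0006,5,0,0,0,0.0009,0.0051,-0.0009,5,0,0,0,0.0014,0.0076,-0.001,5,0,0,0,0.0019,0.0102,-0.0009,5,0,0,0,0.0023,0.0127,-0.0005,5,0,0,0,0.0028,0.0152,0,5,0,0,0,0.0033,0.0177,0.0008,5,0,0,0,0.0033,0.0177,0.0008,5,0,0,0,0.0033,0.0177,0.0008,5,0,0,0,0.0033,0.0177,0.0008,5,0,0,0,0.0033,0.0177,0.0008,5,0,0,0,0.0033,0.0177,0.0008,5])

```text
clock: 17.75
position: [0.5831, 0.0657, 0.1003]
ee_rot: [-0.284, -3.129, 0.001]
force: [4.6, -2.8, -0.8]
width: 0.142
gripper_force: 30.0
```

Run:
```python
from h import *
s=st();d=s["position"]-AX;y=d@uy;z=d[2]-.0038;print("q",np.degrees(np.arctan2(-y,z))%360,y,z)
q=np.radians(199)
P=[AX+x*ux+uy*-.03*np.sin(q)+np.array([0,0,.03*np.cos(q)]) for x in(.023,-.023)]
im=cv2.resize(optics.get_image("scene")[160:290,270:400],(520,520),interpolation=cv2.INTER_CUBIC)
for u in proj(P,"scene"): print(u); cv2.drawMarker(im,tuple(int(v) for v in (u-[270,160])*4),(0,255,255),0,12)
cv2.imwrite("pics/s4.png",im)
```

```text
t 17.75 p [0.5831 0.0657 0.1003] z [-0. -0. -1.] yang 79.62 F [ 4.58 -2.78 -0.84] T [-0.73 -0.86 -0.04] w 0.142 g 30.0 j [-0.32  0.53  0.16  1.84 -0.11  0.78  1.29]
q 198.35860651397002 0.009470755937000194 -0.028538965016041033
[333.90967752 270.7126743 ]
[335.45281908 249.08766705]
```

View pics/s4.png

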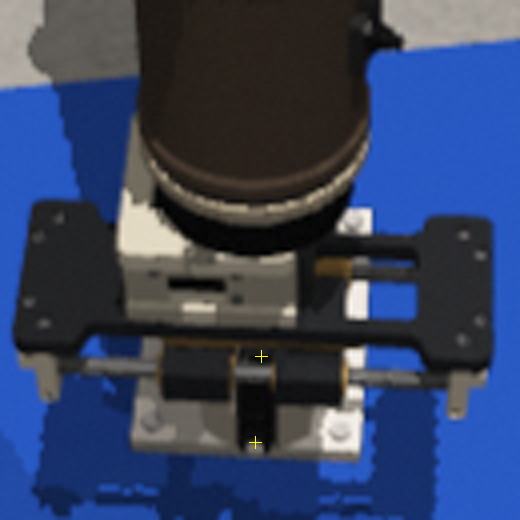

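The handle is still gripped and its end (256,443) sits on the prediction, at q ≈ 199° and still. I'll hand the job in.

```bash
python3 -c "
from cell import arm;print(arm.sign_off())"
```

```text
the job is handed in; nothing more can be done
None
```

I wound the crank a full turn and back, felt the heavy side, and handed the job in at 17.8 s, still gripping the handle at about 199° (estimated good to about 3°), where the effort puts the heavy side at the bottom. The spool, tin and screwdriver were not touched.

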